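# Clip the jar tampers onto their rail in size order

## Robot

A 6-joint arm with a two-finger parallel gripper is mounted at the origin on the work surface. World frame = base frame: x ahead of the robot, y to its left, z up, the work surface at z = 0. Lengths are in mm, angles in rad, forces in N, time in s.
With the tool pointing down it reaches from about 350 to 925 mm from the base axis. Payload 6.4 kg.
Tool frame: the origin (TCP) lies between the finger pads; the fingertips stand 8 mm ahead of it and the grasp point (between the pads) lies 11 mm behind it (arm.tip_extent is the distance from the TCP to the fingertips, in mm); z points along the fingers, y is the direction in which the jaws open and shut (so a half turn about z gives the same grasp; the last joint's range is limited). The gripper opens to 85 mm and grips with 20 to 120 N. Pads are 22 mm wide; open, the fingers measure 114 mm over their backs; the gripper's body (76 mm by 85 mm) begins 54 mm behind the grasp point. The pads swing forward as they close: fully open they stand 13 mm farther back than shut.
Start: joints at [-1.416, 0.245, 1.558, -0, 1.339, -0.174], TCP at [209.895, -615.19, 239.29] pointing down, gripper open.
Joint ranges: [-3.13, 3.13], [-1.02, 2.26], [0.13, 2.54], [-0.95, 4.09], [0.21, 2.88], [-2.74, 2.74]. Speed limits (rad/s): [2.57, 2.57, 3.14, 3.14, 3.14, 3.14].

## Interface

Orientations are given as a unit quaternion [x, y, z, w].
In Python, from cell import arm gives the robot as it stands. The module is installed in compiled form; this text tells all that it offers.
- The arm moves only by the shell command python3 -m inch 'ROWS' [FORCE]. ROWS is a JSON object of lists of equal length, an entry for each row: "delta_pos": the shift along the tool's x, y, z in units of 50 mm (1.0 is 50 mm), a list of three; "twist": the turn about the tool's z in units of 6 degrees (1.0 is 6 degrees); "grip": the opening, from -1 (shut) to 1 (fully open). A call has 1 to 8 rows; each row is the pose to reach, as a shift and turn from the pose measured when the call began, along the tool's axes at that moment; what a row does not reach only later rows make up. A row lasts 1/8 s, in which the tool goes at most 62.5 mm and 10.7 degrees, less where a joint would pass 70% of its speed; a pose out of reach is approached as far as the arm can. A call with a gripper value outside its range is refused whole. The fingers move at their own pace and stop on an object; FORCE is the grip in N (left out, the last holds). Time passes only in rows, so rows that repeat a pose let the fingers close. It gives the time, the measured TCP pose, the force and the opening at its end, in the units of the state.
- arm.state(): the state, without advancing time (a new reading comes with each control period).
- arm.capture(name): name is "side" or "top" or "wrist"; returns (picture, depth): 400x640x3 uint8, red, green, blue; 400x640 float32, mm along the optical axis (not along the pixel's ray), 0 where there is no reading.
- arm.camera_params(name): a dict with "mtx" (3x3 intrinsics, pixels), "xyz" and "orientation" of the camera in the world. Camera axes: x right, y down, z forward; pixel columns grow to the right and rows downward; lengths in mm; the calibration is good to about 2 mm. A picture is of the moment at which its call begins: read the wrist's pose just before it. camera_params takes no time and is no camera call; for the wrist camera it gives the pose at the moment of the call.
- arm.close_job(): hands the job in, once; it reports no verdict.
The state is a dict: "time_s": time; "qpos": joint angles; "dq": joint speeds; "joint_efforts": joint torques, N m; "eef_pos": TCP position; "tool_rot": TCP orientation; "force": force on the tool from outside, world axes, zero at the start; "ft_torque": the same for the moment, N m; "grip_width": finger opening in mm.
Only numpy, scipy, OpenCV 4.12 (cv2) and the standard library are available. Lean on these libraries where they do the work, as an engineer would, in place of code of your own. Each camera call takes 0.05 s, during which the arm holds its last target. There are 200 camera calls.

## Task

Pull the drawer right out by its handle, take out the two jar tampers lying in it and put them in the two empty places of the clip rail, so that the four tampers run in size order from the smallest at the left end to the largest at the right. Lay each one across the pair of clips and press it down until it has snapped fully home in both. Leave the two tampers that are already clipped in where they are, and do not push the jars about or knock them over.

Things in the scene. Friction and masses are not known exactly. Their poses are not given: they have to be found in the camera images.
- tamper_1_centre (a point): Double-ended jar tamper, smallest of four, steel discs and a black handle, about 120 g: 16 mm round with a flat disc 26 mm in diameter, 10 mm thick, at each end; 100 mm long over all, both ends alike. The point is its centre, on the handle's axis; x runs along the handle (y, z turn as it rolls). Starts clipped in place_1.
- tamper_2_centre (a point): Double-ended jar tamper, second of four, steel discs and a black handle, about 160 g: 16 mm round with a flat disc 34 mm in diameter, 10 mm thick, at each end; 116 mm long over all, both ends alike. The point is its centre, on the handle's axis; x runs along the handle (y, z turn as it rolls). Starts loose in the shut drawer, in its left or right trough (varies), along the drawer's x, its axis 42 mm above the table.
- tamper_3_centre (a point): Double-ended jar tamper, third of four, steel discs and a black handle, about 200 g: 16 mm round with a flat disc 42 mm in diameter, 10 mm thick, at each end; 132 mm long over all, both ends alike. The point is its centre, on the handle's axis; x runs along the handle (y, z turn as it rolls). Starts clipped in place_3.
- tamper_4_centre (a point): Double-ended jar tamper, largest of four, steel discs and a black handle, about 220 g: 16 mm round with a flat disc 50 mm in diameter, 10 mm thick, at each end; 148 mm long over all, both ends alike. The point is its centre, on the handle's axis; x runs along the handle (y, z turn as it rolls). Starts loose in the shut drawer, in its left or right trough (varies), along the drawer's x, its axis 51 mm above the table.
- rail: Clip rail on a white base 270 mm long (along its y), fixed. Four places 70 mm apart; each has two upward-open spring clips, 12 mm long, 30 mm before and behind its point along x. Between them fingers have 44 mm along x, down to 48 mm below the point. Each clip: two sprung lips (tops 18 mm above the point) over a hard floor. Origin under the middle of its rear edge, z up.
- place_1 (a point): Place 1 of the rail, from the left end (+y), holds tamper 1 at the start. The point, 60 mm above the table, is where a tamper's centre lies when fully home; x along the handle, away from the robot, z up. A handle laid on the lips rests 12.7 mm above home; a straight push down of 5 to 15 N on its middle snaps it home, where the lips hold it.
- place_2 (a point): Place 2 of the rail, from the left end (+y), empty at the start. The point, 60 mm above the table, is where a tamper's centre lies when fully home; x along the handle, away from the robot, z up. A handle laid on the lips rests 12.7 mm above home; a straight push down of 5 to 15 N on its middle snaps it home, where the lips hold it.
- place_3 (a point): Place 3 of the rail, from the left end (+y), holds tamper 3 at the start. The point, 60 mm above the table, is where a tamper's centre lies when fully home; x along the handle, away from the robot, z up. A handle laid on the lips rests 12.7 mm above home; a straight push down of 5 to 15 N on its middle snaps it home, where the lips hold it.
- place_4 (a point): Place 4 of the rail, from the left end (+y), empty at the start. The point, 60 mm above the table, is where a tamper's centre lies when fully home; x along the handle, away from the robot, z up. A handle laid on the lips rests 12.7 mm above home; a straight push down of 5 to 15 N on its middle snaps it home, where the lips hold it.
- unit: Grey drawer unit with a white drawer front, fixed, 250 wide, 215 deep, 100 mm high (jar caps 24 mm high at its top's rear), one drawer that opens along the unit's -x. Origin under its front edge's middle, x inwards. Drawer inside: 193 mm long, floor 20 and sides 65 mm above the table; two troughs 50 mm left and right of the middle, low ribs under the tampers' discs, handles free all round over the middle 64 mm.
- drawer_handle (a point): Middle of the drawer's steel bar handle: 10 mm round, 110 mm long along y, 66 mm above the table, standing 45 mm out from the 93 mm high drawer front, 40 mm free behind the bar. x points into the unit; the drawer opens along -x. The point moves with the drawer; the troughs' middle is 145 mm behind it.
- drawer (a joint): How far the drawer is pulled out, in m: 0 shut, 0.20 fully out; slides with about 2 N and stays where it is left. Only from about 0.18 are the tampers' far ends clear of the unit's top, so that they can be lifted straight out.
- jar_a: Loose, closed, filled jar, 64 mm in diameter and 90 mm high, standing between the rail and the drawer unit, far; a bystander. Origin at the centre of its underside, z up.
- jar_b: Loose, closed, filled jar, 60 mm in diameter and 85 mm high, standing between the rail and the drawer unit, near; a bystander. Origin at the centre of its underside, z up.
- jar_c: Loose, closed, filled jar, 72 mm in diameter and 100 mm high, standing to the left or right of both the rail and the drawer unit; a bystander. Origin at the centre of its underside, z up.
- jar_d: Loose, closed, filled jar, 72 mm in diameter and 100 mm high, standing to the left or right of both the rail and the drawer unit; a bystander. Origin at the centre of its underside, z up.
- jar_e: Loose, closed, filled jar, 64 mm in diameter and 90 mm high, standing to the left or right of both the rail and the drawer unit; a bystander. Origin at the centre of its underside, z up.
- jar_f: Loose, closed, filled jar, 64 mm in diameter and 90 mm high, standing to the left or right of both the rail and the drawer unit; a bystander. Origin at the centre of its underside, z up.
There are look-alikes about, which are no part of the job. Leave any purple look-alike of the part that bears tamper_3_centre alone.

How it is judged (in metres and radians):
On the way:
1. the drawer is pulled open (by 120 mm or more) (value of joint drawer above 0.12 m), for 0.2 s.
At the end, for the whole second after the job is handed in: Tampers 1 to 4 are at rest, each fully home in both clips of its own place (1 to 4 from the left): centre within 4 mm of the home height, within 4 mm sideways and 35 mm along the handle of the place's point, handle level and along the place's x within 0.07 rad (z of tamper_1_centre in the frame of place_1 between -0.004 and 0.004 m and y of tamper_1_centre in the frame of place_1 between -0.004 and 0.004 m and x of tamper_1_centre in the frame of place_1 between -0.035 and 0.035 m and angle between the x axis of tamper_1_centre and the x axis of place_1, either way round below 0.07 rad and linear speed of each of tamper_1, tamper_2, tamper_3, tamper_4 below 0.02 m/s and z of tamper_2_centre in the frame of place_2 between -0.004 and 0.004 m and y of tamper_2_centre in the frame of place_2 between -0.004 and 0.004 m and x of tamper_2_centre in the frame of place_2 between -0.035 and 0.035 m and angle between the x axis of tamper_2_centre and the x axis of place_2, either way round below 0.07 rad and z of tamper_3_centre in the frame of place_3 between -0.004 and 0.004 m and y of tamper_3_centre in the frame of place_3 between -0.004 and 0.004 m and x of tamper_3_centre in the frame of place_3 between -0.035 and 0.035 m and angle between the x axis of tamper_3_centre and the x axis of place_3, either way round below 0.07 rad and z of tamper_4_centre in the frame of place_4 between -0.004 and 0.004 m and y of tamper_4_centre in the frame of place_4 between -0.004 and 0.004 m and x of tamper_4_centre in the frame of place_4 between -0.035 and 0.035 m and angle between the x axis of tamper_4_centre and the x axis of place_4, either way round below 0.07 rad); the robot touches nothing.
It fails at once if a jar is moved by more than 40 mm or tipped over (distance of any of jar_a, jar_b, jar_c, jar_d, jar_e, jar_f from where it was at the start of the episode above 0.04 m or angle between any of jar_a, jar_b, jar_c, jar_d, jar_e, jar_f's own z axis and vertical above 0.5 rad).
It also fails if it takes over 72 s, if anything falls off the work surface, if the arm or the gripper's body presses on something with over 40 N, if the wrist force passes 120 N, or if a joint passes its speed limit or range.

## Working session

There is one attempt and no reset: what is moved stays moved. The work goes in short steps, Python scripts to look and compute and a shell command to move; the robot and the scene stay as the last step left them, time stands still between calls to the robot, and variables do not carry over. Pictures are saved under pics/ and viewed, about 8 in all and at most 12, crops included, and the job is handed in when it is done.

```bash
mkdir -p pics; cat > h.py <<'E'
import numpy as np, cv2
from cell import arm
from scipy.spatial.transform import Rotation as R
def snap(n,tag):
    p=arm.camera_params(n); im,d=arm.capture(n)
    cv2.imwrite(f'pics/{tag}.png',im[:,:,::-1]); np.savez(f'pics/{tag}.npz',d=d,im=im,K=p['mtx'],t=p['xyz'],q=p['orientation'])
    return im,d
def world(tag,z=None):
    f=np.load(f'pics/{tag}.npz'); d=f['d']; K=f['K']; h,w=d.shape
    u,v=np.meshgrid(np.arange(w),np.arange(h))
    P=np.stack([(u-K[0,2])/K[0,0]*d,(v-K[1,2])/K[1,1]*d,d],-1)
    q=np.array(f['q']).ravel(); M=R.from_quat(q).as_matrix() if q.size==4 else q.reshape(3,3)
    return P@M.T+f['t']
def ray(tag,u,v,z):
    f=np.load(f'pics/{tag}.npz');K=f['K'];M=R.from_quat(f['q']).as_matrix()
    r=M@np.array([(u-K[0,2])/K[0,0],(v-K[1,2])/K[1,1],1]); return f['t']+r*(z-f['t'][2])/r[2]
E
python3 - <<'E'
from h import *
print(arm.state())
for n in('top','side'):
    snap(n,n+'0'); print(arm.camera_params(n))
E
```

```text
{'time_s': 0.0, 'qpos': array([-1.41607977e+00,  2.45823515e-01,  1.55905274e+00, -2.33215156e-06,
        1.33868612e+00, -1.74091990e-01]), 'dq': array([ 8.25669261e-04,  7.89374432e-04,  1.97727482e-05, -1.12225578e-03,
        4.41115727e-05,  1.43040360e-03]), 'joint_efforts': array([-2.46177282e-03, -4.29512751e+01, -3.26131797e+01, -2.73337355e-04,
        5.29507219e-03,  1.85949091e-06]), 'eef_pos': array([ 209.81814965, -614.61682655,  238.1534506 ]), 'tool_rot': array([ 9.86515507e-01,  1.63664853e-01,  8.40639901e-06, -9.84823900e-04]), 'force': array([-0.28024999,  0.27879036, -0.5864818 ]), 'ft_torque': array([-0.01815359, -0.00631704, -0.045937  ]), 'grip_width': 85.34447843457973}
{'mtx': array([[364.49243039,   0.        , 320.26752943],
       [  0.        , 364.49243039, 192.37047469],
       [  0.        ,   0.        ,   1.        ]]), 'xyz': array([ 322.8001027 ,  -21.19333567, 1418.02068363]), 'orientation': array([ 0.7320881 , -0.67256889,  0.07244838, -0.08030777])}
{'mtx': array([[443.36306374,   0.        , 320.63004839],
       [  0.        , 443.36306374, 203.80919223],
       [  0.        ,   0.        ,   1.        ]]), 'xyz': array([ 19.36252249, 887.40498488, 916.64912924]), 'orientation': array([-0.25003953,  0.86392986, -0.41797006,  0.1280877 ])}
```

View pics/top0.png

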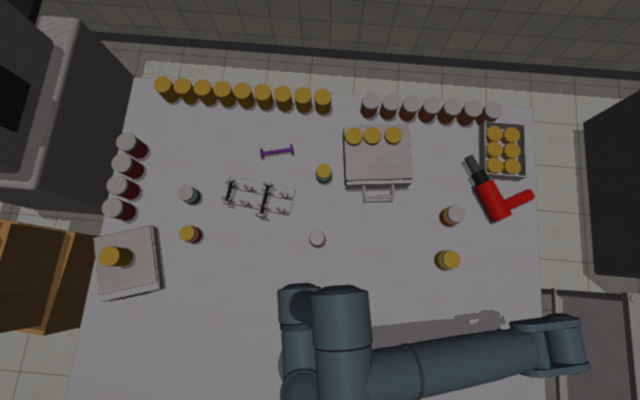

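The top view shows the rail at about (260,197), the drawer unit at (377,165) with its handle at (378,198), jar_a at (324,173), jar_b at (317,239), and the side jars at (452,215), (448,260), (189,194) and (190,234). A purple decoy tamper is at (277,151).

```bash
python3 - <<'E'
from h import *
im=cv2.imread('pics/top0.png'); c=cv2.resize(im[120:270,215:435],None,fx=3.6,fy=3.6,interpolation=cv2.INTER_CUBIC); cv2.imwrite('pics/c0.png',c)
W=world('top0')
for u,v in[(324,171),(317,237),(453,213),(448,257),(189,192),(190,232),(378,165),(378,199),(345,184),(410,183),(277,152)]: print(u,v,W[v,u].round(),ray('top0',u,v,93)[:2].round())
E
```

```text
324 171 [698.  -1.  88.] [697.  -1.]
317 237 [448.   4.  88.] [447.   4.]
453 213 [ 576. -484.   99.] [ 577. -486.]
448 257 [ 415. -467.  102.] [ 416. -470.]
189 192 [575. 497.  85.] [573. 494.]
190 232 [426. 467.  91.] [426. 466.]
378 165 [ 735. -201.  101.] [ 737. -203.]
378 199 [ 627. -223.   -5.] [ 606. -209.]
345 184 [670. -86.  27.] [653. -83.]
410 183 [ 323.  -21. 1418.] [ 677. -325.]
277 152 [778. 194.  28.] [757. 184.]
```

View pics/c0.png

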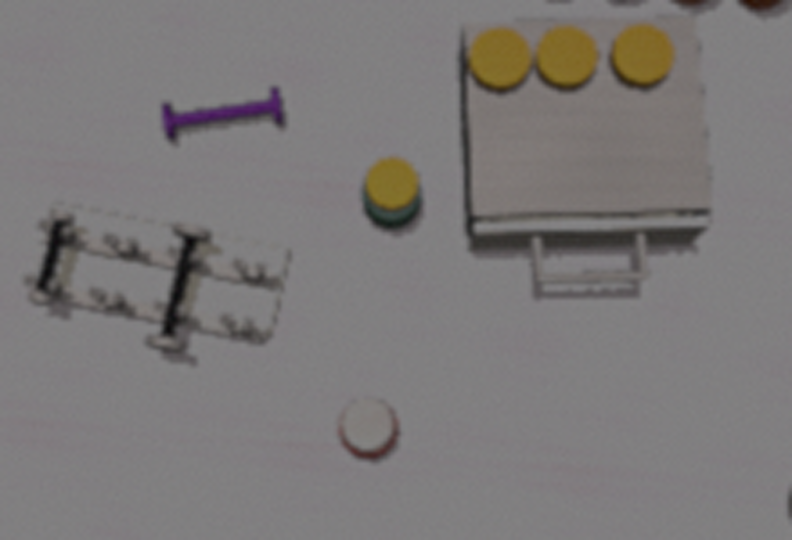

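```bash
python3 - <<'E'
from h import *
def r(u,v,z): return ray('top0',215+(u+.5)/3.6-.5,120+(v+.5)/3.6-.5,z)
def line(n,a,b,z):
    A,B=r(*a,z),r(*b,z); d=A-B; print(n,A[:2].round(),B[:2].round(),'mid',((A+B)/2)[:2].round(1),'len',np.linalg.norm(d).round(1),'ang',np.degrees(np.arctan2(d[1],d[0])).round(1))
line('front',(474,220),(708,213),93)
line('unitfar',(466,25),(697,15),100)
line('bar',(538,277),(645,273),66)
line('t1',(62,221),(42,296),65)
line('t3',(193,233),(169,343),65)
line('t1-t3',(52,259),(181,288),60)
s=arm.state(); print(s['eef_pos'],R.from_quat(s['tool_rot']).as_matrix().round(3))
p=arm.camera_params('wrist'); print(p['xyz'],R.from_quat(p['orientation']).as_matrix().round(2),p['mtx'][0])
E
```

```text
front [666. -87.] [ 694. -330.] mid [ 680.  -208.5] len 244.0 ang 96.6
unitfar [878. -63.] [ 910. -310.] mid [ 894.4 -186.5] len 248.1 ang 97.5
bar [ 617. -160.] [ 631. -272.] mid [ 623.8 -216.1] len 112.8 ang 97.0
t1 [635. 348.] [553. 358.] mid [594.  352.7] len 82.9 ang -6.8
t3 [634. 207.] [515. 219.] mid [574.2 213. ] len 119.8 ang -5.4
t1-t3 [594. 354.] [575. 214.] mid [584.4 284. ] len 141.4 ang 82.0
[ 209.82278696 -614.68005936  238.28282688] [[ 0.946  0.323 -0.   ]
 [ 0.323 -0.946  0.002]
 [ 0.    -0.002 -1.   ]]
[ 281.72509591 -590.31886275  372.97782477] [[ 0.32 -0.9  -0.28]
 [-0.95 -0.31 -0.09]
 [-0.    0.3  -0.96]] [322.19294128   0.         317.54840979]
```

```bash
python3 -m inch '{"delta_pos":[[0.8,-0.35,0],[1.9,-0.83,0],[3.0,-1.3,0],[4.1,-1.8,0],[5.2,-2.27,0],[6.3,-2.75,0],[7.4,-3.2,0],[8.3,-3.6,0]],"twist":[0.3,0.7,1,1.4,1.7,2,2,2],"grip":[-1,-1,-1,-1,-1,-1,-1,-1]}' 60; cat >> h.py <<'E'
def go(x,y,z,yaw):
    s=arm.state(); M=R.from_quat(s['tool_rot']).as_matrix(); d=M.T@(np.array([x,y,z])-s['eef_pos'])/50
    cy=np.degrees(np.arctan2(M[1,0],M[0,0])); print('delta',d.round(2),'twist',round((cy-yaw)/6,2),'yaw',cy.round(1),'tilt',M[:,2].round(3))
E
python3 -c "
from h import *
go(640,-213,200,7)"
```

```text
time_s: 1.1
eef_pos: [545.7, -308.4, 238.3]
tool_rot: [0.998, 0.06, -0.0, -0.001]
force: [0.6, -0.1, -0.2]
grip_width: -0.2
delta [ 2.1  -1.67  0.77] twist -0.02 yaw 6.9 tilt [-0.001  0.002 -1.   ]
```

```bash
python3 -m inch '{"delta_pos":[[0.5,-0.5,0],[1.0,-1.1,0.2],[1.4,-1.6,0.3],[1.4,-1.67,0.3],[1.4,-1.67,0.3]],"twist":[0,0,0,0,0],"grip":[-1,-1,-1,-1,-1]}'; python3 -c "
from h import *
snap('wrist','w1'); print(arm.state()['eef_pos'])"
```

```text
time_s: 1.72
eef_pos: [604.8, -217.2, 223.2]
tool_rot: [0.998, 0.06, -0.001, -0.001]
force: [0.2, -0.8, 0.3]
grip_width: -0.0
[ 604.79297389 -217.79385796  223.52054969]
```

View pics/w1.png

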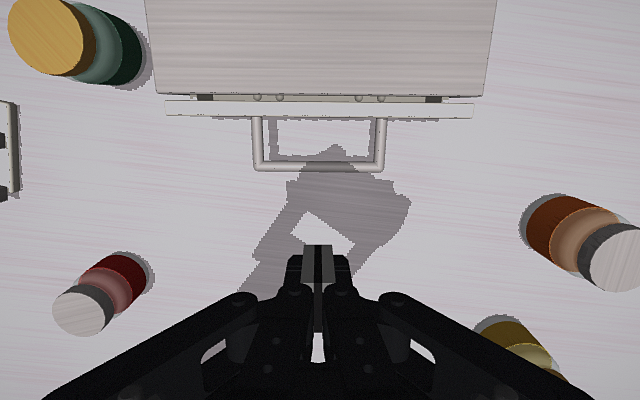

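The wrist view shows the bar from (256,166) to (383,167), and the drawer front's outer top edge from (166,116) to (473,118).

```bash
python3 -c "
from h import *
for u,v,z in[(256,166,66),(383,167,66),(166,117,93),(473,119,93)]: print(ray('w1',u,v,z).round(1))
W=world('w1');print(W[166,300].round(),W[167,350].round(),W[108,320].round())
a=(ray('w1',256,166,66)+ray('w1',383,167,66))/2;b=(ray('w1',166,117,93)+ray('w1',473,119,93))/2;print(a,b);h=a+24*np.array([.9925,.122,0]);print(h);go(h[0],h[1],55,7)"
```

```text
[ 616.3 -158.8   66. ]
[ 629.4 -274.7   66. ]
[653.2 -89.6  93. ]
[ 681.  -332.8   93. ]
[ 622. -199.   71.] [ 627. -244.   70.] [ 675. -211.   93.]
[ 622.88428315 -216.75223353   66.        ] [ 667.13089027 -211.24075957   93.        ]
[ 646.70428315 -213.82423353   66.        ]
delta [0.84 0.03 3.37] twist -0.02 yaw 6.9 tilt [-0.001  0.002 -1.   ]
```

```bash
python3 -m inch '{"delta_pos":[[0.5,0.01,0.3],[0.84,0.03,1],[0.84,0.03,2],[0.84,0.03,2.8],[0.84,0.03,3.37],[0.84,0.03,3.37]],"twist":[0,0,0,0,0,0],"grip":[-1,-1,-1,-1,-1,-1]}'; python3 -m inch '{"delta_pos":[[-0.2,0,0],[-0.6,0,0],[-1.2,0,0],[-1.9,0,0],[-2.6,0,0],[-3.2,0,0],[-3.7,0,0],[-4.0,0,0]],"twist":[0,0,0,0,0,0,0,0],"grip":[-1,-1,-1,-1,-1,-1,-1,-1]}'
```

```text
time_s: 2.52
eef_pos: [644.2, -214.2, 52.2]
tool_rot: [0.998, 0.059, -0.003, -0.002]
force: [-0.4, 0.0, 0.2]
grip_width: -0.3
time_s: 3.52
eef_pos: [445.3, -238.7, 55.0]
tool_rot: [0.998, 0.058, -0.001, -0.001]
force: [1.3, 1.6, 0.1]
grip_width: 0.0
```

```bash
python3 -m inch '{"delta_pos":[[-0.03,0,0],[0.16,0,0],[0.16,0,-0.8],[0.2,0,-2],[0.6,0,-3.2],[1.2,0,-3.7],[1.7,0,-3.7],[1.7,0,-3.7]],"twist":[0,0,0,0,0,0,0,0],"grip":[-1,-1,-1,0,1,1,1,1]}'; python3 -c "
from h import *
snap('wrist','w2'); print(arm.state()['eef_pos'])"
```

```text
time_s: 4.53
eef_pos: [531.6, -229.1, 240.4]
tool_rot: [0.998, 0.059, -0.001, -0.001]
force: [-0.2, 0.9, -1.3]
grip_width: 85.3
[ 530.5520063  -228.99399964  239.65726365]
```

View pics/w2.png

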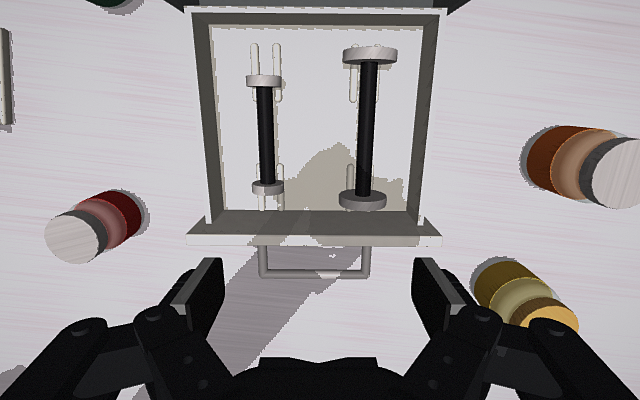

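The view shows the drawer open. Tamper 4 lies in the right trough with its handle from (369,62) to (364,193), and tamper 2 in the left trough with its handle from (264,87) to (267,184).

```bash
python3 -c "
from h import *
for n,a,b,z in[('t4',(369,62),(364,193),51),('t2',(264.5,87),(267.5,183),42),('bar',(263,273),(368,274),66)]:
    A,B=ray('w2',*a,z),ray('w2',*b,z);d=A-B;print(n,A.round(1),B.round(1),((A+B)/2).round(1),np.linalg.norm(d).round(),np.degrees(np.arctan2(d[1],d[0])).round(1))
W=world('w2');print(W[130,366].round(),W[135,266].round())
A,B=ray('w2',369,62,51),ray('w2',364,193,51);m=(A+B)/2;go(m[0],m[1],150,6.5)
A,B=ray('w2',264.5,87,42),ray('w2',267.5,183,42);m=(A+B)/2;go(m[0],m[1],150,6.5)"
```

```text
t4 [ 646.3 -263.5   51. ] [ 520.7 -279.2   51. ] [ 583.5 -271.3   51. ] 127.0 7.1
t2 [ 613.1 -167.2   42. ] [ 517.1 -177.    42. ] [ 565.1 -172.1   42. ] 96.0 5.9
bar [ 423.  -182.6   66. ] [ 435.2 -295.4   66. ] [ 429.1 -239.    66. ] 114.0 96.2
[ 585. -270.   58.] [ 568. -173.   49.]
delta [0.96 0.97 1.79] twist 0.04 yaw 6.8 tilt [-0.004  0.002 -1.   ]
delta [ 0.83 -1.04  1.79] twist 0.04 yaw 6.8 tilt [-0.004  0.002 -1.   ]
```

```bash
python3 -m inch '{"delta_pos":[[0.5,0.5,0.3],[0.96,0.97,1],[0.96,0.97,2],[0.96,0.97,2.6],[0.96,0.97,2.6]],"twist":[0,0,0,0,0],"grip":[0.2,0.2,0.2,0.2,0.2]}'; python3 -c "
from h import *
go(583.5,-271.3,41,6.8)"
```

```text
time_s: 5.2
eef_pos: [580.6, -270.0, 105.8]
tool_rot: [0.998, 0.059, -0.005, -0.004]
force: [-0.1, -0.2, 0.1]
grip_width: 51.1
delta [0.07 0.04 1.29] twist -0.01 yaw 6.7 tilt [-0.011  0.006 -1.   ]
```

```bash
python3 -m inch '{"delta_pos":[[0.07,0.04,0.4],[0.07,0.04,0.9],[0.07,0.04,1.29],[0.07,0.04,1.29],[0.07,0.04,1.29],[0.07,0.04,1.29],[0.07,0.04,1.29],[0.07,0.04,1.29]],"twist":[0,0,0,0,0,0,0,0],"grip":[0.2,0.2,0.2,0.2,-1,-1,-1,-1]}' 70; python3 -m inch '{"delta_pos":[[0,0,0],[0,0,-0.4],[0,0,-1],[0,0,-2],[0,0,-3],[0,0,-3.6],[0,0,-3.6]],"twist":[0,0,0,0,0,0,0],"grip":[-1,-1,-1,-1,-1,-1,-1]}'; python3 -c "
from h import *
go(525,110,240,-7)"
```

```text
time_s: 6.2
eef_pos: [584.4, -271.2, 42.6]
tool_rot: [0.998, 0.059, -0.004, -0.003]
force: [0.5, 3.0, 5.8]
grip_width: 13.7
time_s: 7.08
eef_pos: [587.4, -273.5, 226.7]
tool_rot: [0.998, 0.059, -0.001, -0.001]
force: [0.3, 0.1, -2.6]
grip_width: 13.6
delta [-0.34 -7.76 -0.25] twist 2.29 yaw 6.7 tilt [-0.003  0.002 -1.   ]
```

```bash
python3 -m inch '{"delta_pos":[[-0.05,-0.8,-0.2],[-0.1,-2,-0.3],[-0.15,-3.2,-0.3],[-0.2,-4.4,-0.3],[-0.25,-5.6,-0.3],[-0.3,-6.8,-0.3],[-0.4,-8,-0.3],[-0.4,-9,-0.3]],"twist":[0.3,0.6,0.9,1.2,1.5,1.8,2.1,2.3],"grip":[-1,-1,-1,-1,-1,-1,-1,-1]}'; python3 -m inch '{"delta_pos":[[0,-0.6,0],[0,-0.6,0],[0,-0.6,0]],"twist":[0,0,0],"grip":[-1,-1,-1]}';python3 -c "
from h import *
print(arm.state()['eef_pos']);snap('wrist','w3'); print(arm.state()['eef_pos'])"
```

```text
time_s: 8.07
eef_pos: [512.9, 172.9, 240.4]
tool_rot: [0.998, -0.062, -0.003, -0.0]
force: [1.2, 0.6, -2.5]
grip_width: 13.6
time_s: 8.45
eef_pos: [515.9, 202.0, 238.8]
tool_rot: [0.998, -0.062, -0.004, 0.0]
force: [0.2, 0.2, -2.3]
grip_width: 13.9
[515.85923656 202.01603891 238.80590354]
[516.1633456  201.74041502 239.23441201]
```

View pics/w3.png

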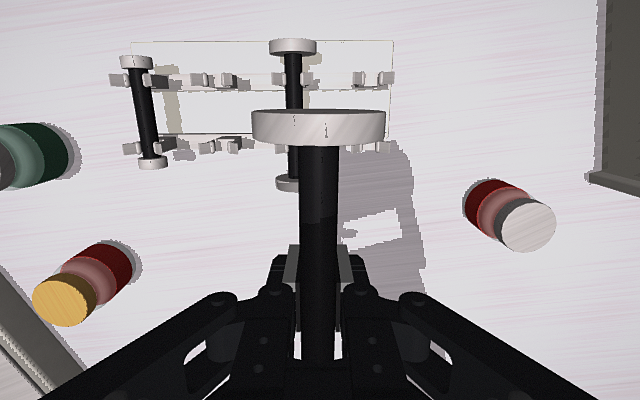

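The view shows the rail nearly square to the tool, with tamper 1 at about (144,112), tamper 3 at (293,115) and place 4 at (375,110). Tamper 4 is held straight. I'll enlarge the rail.

```bash
python3 - <<'E'
from h import *
im=cv2.imread('pics/w3.png'); cv2.imwrite('pics/c3.png',cv2.resize(im[35:195,100:410],None,fx=2.5,fy=2.5,interpolation=cv2.INTER_CUBIC))
W=world('w3'); s=arm.state();M=R.from_quat(s['tool_rot']).as_matrix()
for u,v in[(319,127),(290,127),(350,127),(319,160),(319,200),(319,235)]: print(u,v,((W[v,u]-s['eef_pos'])@M).round(1))
E
```

```text
319 127 [ 67.9  -0.1 -33. ]
290 127 [ 67.8  -9.  -32.2]
350 127 [ 67.8   9.6 -31.7]
319 160 [ 55.    0.1 -17.9]
319 200 [ 39.3   0.1 -16.4]
319 235 [ 24.9   0.1 -16.7]
```

View pics/c3.png

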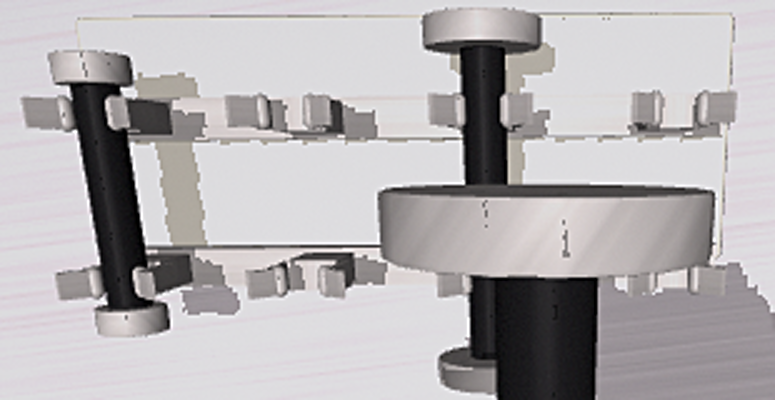

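The crop shows place 4's lip gap at (678,108) far and (674,280) near, place 2's gap at (287,110) far and (303,278) near, and the handles of tampers 1 and 3 as axis references.

```bash
python3 - <<'E'
from h import *
def r(u,v,z): return ray('w3',100+(u+.5)/2.5-.5,35+(v+.5)/2.5-.5,z)
def line(n,a,b,z):
    A,B=r(*a,z),r(*b,z); d=A-B; print(n,A[:2].round(1),B[:2].round(1),'mid',((A+B)/2)[:2].round(1),'len',np.linalg.norm(d).round(1),'ang',np.degrees(np.arctan2(d[1],d[0])).round(1)); return (A+B)/2
p4=line('p4',(678.5,108),(674,280),75)
p2=line('p2',(287,110),(303.5,278),75)
line('p2-p4 y',(287,110),(678.5,108),75)
p1=line('t1',(89,90),(121,300),60)
p3=line('t3',(483,55),(485,350),60)
e=p1-p3;print('t1-t3',np.linalg.norm(e[:2]),np.degrees(np.arctan2(e[1],e[0])))
print('far edge base', r(78,17,14).round(),r(733,14,14).round())
W=world('w3')
for u,v in[(645,98),(715,98),(640,272),(710,272),(250,105),(315,105),(265,280),(332,280)]:
    print(u,v,W[int(35+v/2.5),int(100+u/2.5)].round(1))
E
```

```text
p4 [602.7 144.2] [543.7 150.2] mid [573.2 147.2] len 59.4 ang -5.8
p2 [618.8 278.8] [561.3 285.5] mid [590.1 282.2] len 57.9 ang -6.7
p2-p4 y [618.8 278.8] [602.7 144.2] mid [610.8 211.5] len 135.5 ang 83.2
t1 [635.6 352.5] [560.2 362.5] mid [597.9 357.5] len 76.1 ang -7.6
t3 [629.5 209.7] [522.8 224.7] mid [576.2 217.2] len 107.8 ang -8.0
t1-t3 141.8976552097861 81.21760799245305
far edge base [669. 372.  14.] [638. 110.  14.]
645 98 [607.4 155.   73.2]
715 98 [604.4 130.8  72.8]
640 272 [577.1 182.2 268.9]
710 272 [545.  136.1  72.7]
250 105 [622.1 292.4  70.5]
315 105 [619.1 269.1  73.3]
265 280 [561.8 300.4  72.4]
332 280 [559.  275.9  74.6]
```

```bash
python3 -c "
from h import *
go(574.3,146.3,110,-7.3)"
```

```text
delta [1.31 0.95 2.57] twist 0.03 yaw -7.1 tilt [-0.008  0.    -1.   ]
```

```bash
python3 -m inch '{"delta_pos":[[0.5,0.4,0],[1.1,0.8,0.3],[1.31,0.95,1.0],[1.31,0.95,1.8],[1.31,0.95,2.4],[1.31,0.95,2.57],[1.31,0.95,2.57],[1.31,0.95,2.57]],"twist":[0.03,0.03,0.03,0.03,0.03,0.03,0.03,0.03],"grip":[-1,-1,-1,-1,-1,-1,-1,-1]}'; python3 -c "
from h import *
go(574.3,146.3,66,-7.3)
snap('wrist','w4');snap('side','s4')
im=cv2.imread('pics/s4.png'); W=world('s4')
cv2.imwrite('pics/s4c.png',cv2.resize(im[100:300,180:480],None,fx=2.6,fy=2.6))"
```

```text
time_s: 9.5
eef_pos: [575.5, 146.4, 112.1]
tool_rot: [0.998, -0.064, -0.002, -0.0]
force: [0.3, -0.0, -2.0]
grip_width: 13.6
delta [-0.02  0.    0.92] twist -0.0 yaw -7.3 tilt [-0.005  0.    -1.   ]
```

View pics/w4.png

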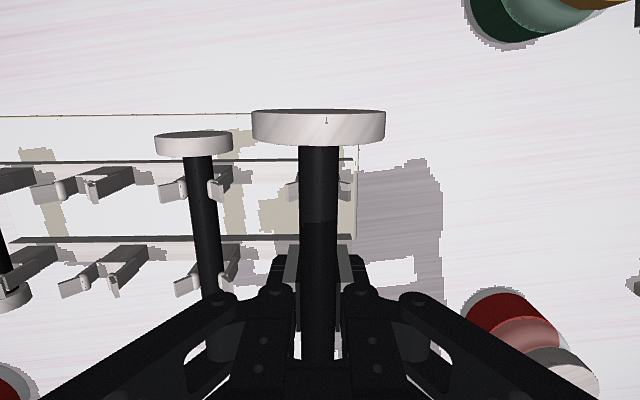

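Lips of place 4's far clip show evenly either side of the held handle, at about (292,187) and (347,187). That confirms the alignment, so I'll descend.

```bash
python3 -m inch '{"delta_pos":[[-0.02,0,0.3],[-0.02,0,0.6],[-0.02,0,0.85],[-0.02,0,0.92],[-0.02,0,0.92]],"twist":[0,0,0,0,0],"grip":[-1,-1,-1,-1,-1]}'; python3 -m inch '{"delta_pos":[[0,0,0.06],[0,0,0.12],[0,0,0.18],[0,0,0.24],[0,0,0.3]],"twist":[0,0,0,0,0],"grip":[-1,-1,-1,-1,-1]}'
```

```text
time_s: 10.22
eef_pos: [574.0, 146.6, 65.6]
tool_rot: [0.998, -0.064, -0.003, 0.0]
force: [0.4, -0.4, -1.8]
grip_width: 13.6
time_s: 10.85
eef_pos: [575.7, 146.3, 52.1]
tool_rot: [0.998, -0.064, -0.001, 0.0]
force: [0.9, -2.6, -3.2]
grip_width: 13.7
```

```bash
python3 -m inch '{"delta_pos":[[0,0,0.03],[0,0,0.06],[0,0,0.09],[0,0,0.12]],"twist":[0,0,0,0],"grip":[-1,-1,-1,-1]}'
```

```text
time_s: 11.35
eef_pos: [575.6, 146.3, 50.9]
tool_rot: [0.998, -0.063, -0.003, 0.001]
force: [-22.3, -5.3, 42.2]
grip_width: 13.9
```

```bash
python3 -m inch '{"delta_pos":[[0,0,-0.06],[0,0,-0.06],[0,0,-0.06],[0,0,-0.06],[0,0,-1],[0,0,-2.2],[0,0,-3.4],[0,0,-3.8]],"twist":[0,0,0,0,0,0,0,0],"grip":[-0.05,-0.05,-0.05,-0.05,-0.05,-0.05,-0.05,-0.05]}'; python3 -c "
from h import *
snap('wrist','w5')
go(565.1,-172.1,240,6)"
```

```text
time_s: 12.35
eef_pos: [578.5, 146.8, 245.7]
tool_rot: [0.998, -0.063, 0.001, 0.0]
force: [-0.1, 0.2, -0.6]
grip_width: 40.6
delta [0.53 6.36 0.13] twist -2.21 yaw -7.2 tilt [ 0.003 -0.001 -1.   ]
```

View pics/w5.png

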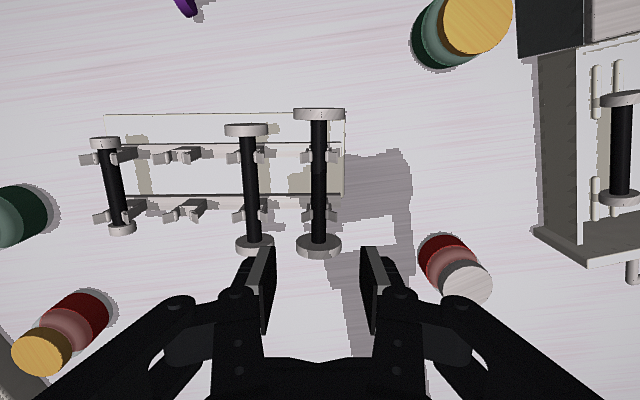

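The view shows tamper 4 lying across place 4 at (319,180), with tampers 1 and 3 undisturbed. I'll check heights by depth and head back for tamper 2.

```bash
python3 -c "
from h import *
W=world('w5')
for u,v in[(319,130),(319,180),(318,228),(248,145),(251,190),(254,225),(109,155),(114,185),(118,215)]: print(u,v,W[v-1:v+2,u-2:u+3].reshape(-1,3).mean(0).round(1))
for n,a,b in[('t1',(107,150),(119.5,220)),('t3',(247,137),(254.5,238)),('t4',(319,121),(318.5,236))]:
    A,B=ray('w5',*a,60),ray('w5',*b,60);d=A-B;print(n,A.round(1),B.round(1),((A+B)/2).round(1),np.degrees(np.arctan2(d[1],d[0])).round(1),((A+B)/2@[.127,.992,0]).round(1))"
python3 -m inch '{"delta_pos":[[0.05,0.7,0],[0.15,1.9,0],[0.25,3.1,0],[0.35,4.3,0],[0.45,5.4,0],[0.53,6.1,0.1],[0.53,6.36,0.2],[0.53,6.36,0.5]],"twist":[-0.2,-0.6,-1,-1.4,-1.8,-2.1,-2.2,-2.2],"grip":[0.2,0.2,0.2,0.2,0.2,0.2,0.2,0.2]}'; python3 -c "
from h import *
go(565.1,-172.1,105,6);go(565.1,-172.1,34,6)"
```

```text
319 130 [627.6 138.9  68.1]
319 180 [579.2 145.   68. ]
318 228 [528.3 152.5  67.7]
248 145 [622.2 208.6  67.6]
251 190 [577.5 214.1  67.6]
254 225 [547.4 212.7  88.2]
109 155 [629.8 344.3  67.9]
114 185 [599.8 350.   66.1]
118 215 [568.5 355.1  67. ]
t1 [634.3 349.9  60. ] [561.  360.2  60. ] [597.6 355.   60. ] -8.0 428.1
t3 [629.2 209.8  60. ] [522.4 222.2  60. ] [575.8 216.   60. ] -6.6 287.4
t4 [635.4 137.9  60. ] [516.  153.5  60. ] [575.7 145.7  60. ] -7.4 217.6
time_s: 13.4
eef_pos: [564.9, -172.1, 220.3]
tool_rot: [0.999, 0.051, 0.001, 0.0]
force: [1.4, 1.0, 0.1]
grip_width: 51.1
delta [-0.    0.    2.31] twist -0.02 yaw 5.9 tilt [ 0.002 -0.    -1.   ]
delta [-0.01 -0.    3.73] twist -0.02 yaw 5.9 tilt [ 0.002 -0.    -1.   ]
```

```bash
python3 -m inch '{"delta_pos":[[0,0,0.6],[0,0,1.7],[0,0,2.5],[0,0,2.9],[0,0,2.9]],"twist":[0,0,0,0,0],"grip":[0.2,0.2,0.2,0.2,0.2]}'; python3 -c "
from h import *
go(565.1,-172.1,34,6)"
```

```text
time_s: 14.02
eef_pos: [564.4, -170.6, 73.6]
tool_rot: [0.999, 0.052, -0.0, -0.001]
force: [-0.5, 0.7, 0.3]
grip_width: 50.8
delta [0.01 0.03 0.79] twist -0.01 yaw 6.0 tilt [-0.001  0.002 -1.   ]
```

```bash
python3 -m inch '{"delta_pos":[[0,0.03,0.4],[0,0.03,0.7],[0,0.03,0.79],[0,0.03,0.79],[0,0.03,0.79],[0,0.03,0.79],[0,0.03,0.79]],"twist":[0,0,0,0,0,0,0],"grip":[0.2,0.2,0.2,-1,-1,-1,-1]}' 70; python3 -m inch '{"delta_pos":[[0,0,0],[0,0,-0.4],[0,0,-1],[0,0,-2],[0,0,-3],[0,0,-4],[0,0,-4.2],[0,0,-4.2]],"twist":[0,0,0,0,0,0,0,0],"grip":[-1,-1,-1,-1,-1,-1,-1,-1]}'; python3 -c "
from h import *
x,y=551*.992+357.7*.127,-551*.127+357.7*.992;print(x,y)
go(x,y,240,-7.3)"
```

```text
time_s: 14.9
eef_pos: [565.0, -172.0, 34.8]
tool_rot: [0.999, 0.052, 0.0, -0.001]
force: [-0.2, 2.6, 4.6]
grip_width: 13.7
time_s: 15.9
eef_pos: [564.8, -172.5, 245.3]
tool_rot: [0.999, 0.052, 0.001, -0.0]
force: [0.2, 0.4, -1.8]
grip_width: 13.4
592.0199 284.8614
delta [ 1.49 -9.04  0.12] twist 2.21 yaw 5.9 tilt [ 0.001  0.001 -1.   ]
```

```bash
python3 -m inch '{"delta_pos":[[0.1,-0.7,0],[0.3,-1.9,0],[0.5,-3.1,0],[0.7,-4.3,0],[0.9,-5.5,0],[1.1,-6.7,0],[1.3,-7.9,0],[1.49,-8.7,0]],"twist":[0.2,0.5,0.8,1.1,1.4,1.7,2.0,2.21],"grip":[-1,-1,-1,-1,-1,-1,-1,-1]}'; python3 -c "
from h import *
go(592,284.9,110,-7.3)"
```

```text
time_s: 16.9
eef_pos: [592.1, 270.1, 242.2]
tool_rot: [0.998, -0.063, -0.002, 0.0]
force: [0.3, -0.5, -1.2]
grip_width: 13.8
delta [-0.03 -0.29  2.64] twist 0.01 yaw -7.3 tilt [-0.004 -0.    -1.   ]
```

```bash
python3 -m inch '{"delta_pos":[[-0.02,-0.29,0.5],[-0.03,-0.29,1.5],[-0.03,-0.29,2.3],[-0.03,-0.29,2.64],[-0.03,-0.29,2.64]],"twist":[0,0,0,0,0],"grip":[-1,-1,-1,-1,-1]}'; python3 -c "
from h import *
s=arm.state(); snap('wrist','w6');go(592,284.9,68,-7.3)
W=world('w6');M=R.from_quat(s['tool_rot']).as_matrix()
for u,v in[(319,160),(319,200),(319,235)]: print(((W[v,u]-s['eef_pos'])@M).round(1))"
```

```text
time_s: 17.52
eef_pos: [590.6, 284.1, 107.9]
tool_rot: [0.998, -0.063, -0.004, 0.001]
force: [0.3, 0.2, -1.0]
grip_width: 13.6
delta [ 0.   -0.01  0.84] twist 0.01 yaw -7.3 tilt [-0.004 -0.    -1.   ]
[ 56.1   0.3 -23.1]
[ 39.4   0.4 -16.4]
[ 24.5   0.4 -15.4]
```

View pics/w6.png

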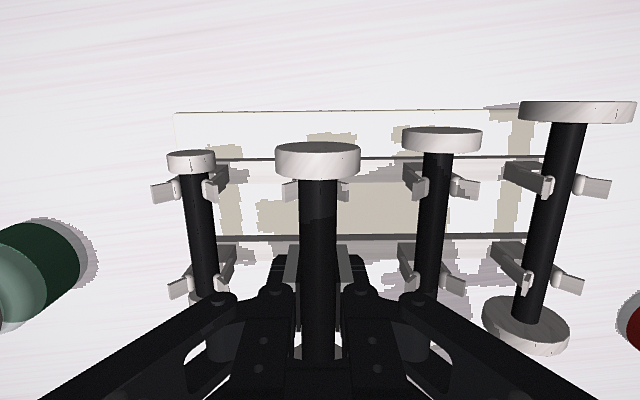

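Tamper 2 hangs centred over place 2, with the clip lips visible evenly at (289,190) and (351,190). I'll descend and press.

```bash
python3 -m inch '{"delta_pos":[[0,0,0.3],[0,0,0.6],[0,0,0.8],[0,0,0.84],[0,0,0.84]],"twist":[0,0,0,0,0],"grip":[-1,-1,-1,-1,-1]}'; python3 -m inch '{"delta_pos":[[0,0,0.06],[0,0,0.12],[0,0,0.18],[0,0,0.24],[0,0,0.29],[0,0,0.32]],"twist":[0,0,0,0,0,0],"grip":[-1,-1,-1,-1,-1,-1]}'
```

```text
time_s: 18.2
eef_pos: [591.9, 284.6, 68.3]
tool_rot: [0.998, -0.063, -0.002, 0.0]
force: [-0.8, -0.6, -1.2]
grip_width: 13.5
time_s: 18.95
eef_pos: [592.8, 284.8, 53.1]
tool_rot: [0.998, -0.063, -0.001, -0.0]
force: [0.7, 0.2, -1.4]
grip_width: 13.4
```

```bash
python3 -m inch '{"delta_pos":[[0,0,0.03],[0,0,0.05],[0,0,0.07],[0,0,0.09]],"twist":[0,0,0,0],"grip":[-1,-1,-1,-1]}'
```

```text
time_s: 19.45
eef_pos: [592.9, 284.9, 52.5]
tool_rot: [0.998, -0.063, -0.002, 0.001]
force: [-12.6, -5.3, 26.7]
grip_width: 13.6
```

Hard floor reached. I'll release, retreat and check.

```bash
python3 -m inch '{"delta_pos":[[0,0,-0.06],[0,0,-0.06],[0,0,-0.06],[0,0,-0.06],[0,0,-1],[0,0,-2.2],[-0.3,0.3,-3.4],[-0.5,0.6,-3.8]],"twist":[0,0,0,0,0,0,0,0],"grip":[-0.05,-0.05,-0.05,-0.05,-0.05,-0.05,-0.05,-0.05]}'; python3 -m inch '{"delta_pos":[[0,0,0],[0,0,0]],"twist":[0,0],"grip":[-0.05,-0.05]}'; python3 -c "
from h import *
snap('wrist','w7');snap('top','t7')"
```

```text
time_s: 20.45
eef_pos: [566.3, 258.8, 247.5]
tool_rot: [0.998, -0.063, 0.002, -0.001]
force: [-0.3, 0.7, -0.1]
grip_width: 40.6
time_s: 20.7
eef_pos: [566.2, 258.8, 246.4]
tool_rot: [0.998, -0.063, 0.001, -0.0]
force: [-0.7, -0.1, -0.5]
grip_width: 40.4
```

View pics/w7.png

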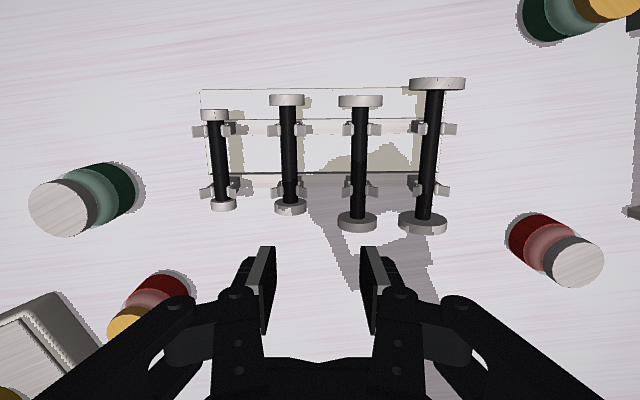

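All four tampers lie in the clips in size order, with their centres at about (219,160), (289,155), (359,163) and (430,153). I'll check the heights before handing in.

```bash
python3 -c "
from h import *
W=world('w7')
for n,L in dict(t1=[(217,130),(221,190)],t2=[(289,115),(290,155),(290,190)],t3=[(360,115),(358,200)],t4=[(433,100),(425,205)]).items():
    print(n,[np.median(W[v-1:v+2,u-2:u+3].reshape(-1,3),0).round(1).tolist() for u,v in L])
for n,a,b in[('t1',(216,122),(222,197)),('t2',(288.5,107),(290.5,198)),('t3',(360,108),(358,210)),('t4',(434.5,91),(424,210))]:
    A,B=ray('w7',*a,60),ray('w7',*b,60);d=A-B;print(n,((A+B)/2).round(1),np.degrees(np.arctan2(d[1],d[0])).round(1),((A+B)/2@[.127,.992,0]).round(1))
print(arm.state()['force']);arm.close_job()"
```

```text
t1 [[627.4, 347.9, 67.2], [568.8, 356.8, 67.8]]
t2 [[632.5, 277.6, 67.8], [595.1, 282.2, 67.2], [560.0, 287.7, 67.8]]
t3 [[624.1, 211.4, 68.2], [541.0, 220.7, 67.9]]
t4 [[629.0, 142.8, 67.4], [526.8, 153.3, 68.3]]
t1 [597.1 354.7  60. ] -7.8 427.7
t2 [594.5 283.5  60. ] -7.4 356.8
t3 [578.8 215.3  60. ] -6.2 287.1
t4 [577.7 145.3  60. ] -6.5 217.5
[-0.29573521  0.31257097 -0.42082279]
the job is handed in; nothing more can be done
```

The two tampers from the drawer are now clipped into the rail, tamper 2 in place 2 and tamper 4 in place 4, and I handed the job in at about 21 s of the 72 s. I hooked the drawer's bar with closed fingers and pulled it out about 190 mm. Then I laid each tamper across its clips and pressed down until it met the hard floor (42 N for tamper 4, 27 N for tamper 2).

**Last checks (wrist camera):**
- **Height:** all four handle tops measured 67–68 mm above the table, level from end to end; fully home is 68 mm.
- **Spacing and angle:** the tampers lie about 70 mm apart in size order from left to right. Their angles agree within about 1.6°, which is within measuring error.
- **Jars:** I saw none moved or tipped in the wrist views. I did not measure their positions afterwards.
- **Robot:** the gripper was clear of everything, with the force reading near zero.

No check failed. The press readings also included sideways forces of 22 N (tamper 4) and 13 N (tamper 2).

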